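# Lock the cryo box in its transport tray with the sliding partition

## Robot

A 7-joint arm with a two-finger parallel gripper is mounted at the origin on a cart in front of the work surface, level with it; the furniture and walls round the work are solid. World frame = base frame: x ahead of the robot, y to its left, z up, the work surface at z = 0. Lengths are in m, angles in degrees, forces in N, time in s.
With the tool pointing down it reaches from about 0.35 to 0.9 m from the base axis. Payload 19.9 kg.
Tool frame: the origin (TCP) lies midway between the tips of the shut fingers; the grasp point (between the pads) lies 19 mm behind it; z points along the fingers, y is the line along which they close (so a half turn about z gives the same grasp; the last joint's range is limited). The gripper opens to 85 mm and grips with 20 to 120 N. Pads are 22 mm wide; open, the fingers measure 114 mm over their backs; the gripper's body (76 mm by 85 mm) begins 54 mm behind the grasp point. The pads swing forward as they close: fully open they stand 13 mm farther back than shut.
Start: joints at [-66.148, 23.915, -0.59, 92.452, 0.269, 63.638, -3.037], TCP at [0.276, 0.561, 0.231] pointing down, gripper open.
Joint ranges: [-161.28, 161.28], [-22.2, 115.67], [-73.04, 71.86], [3.21, 147.25], [-68.34, 248.33], [10.77, 114.83], [-161.83, 161.83]. Speed limits (degrees/s): [108.29, 108.29, 136.94, 136.94, 172.46, 172.46, 172.46].

## Interface

Orientations are given as a 3x3 rotation matrix whose columns are the frame's x, y, z axes.
In Python, from bench import arm, imaging gives the robot as it stands. The module is installed in compiled form; this text tells all that it offers.
- The arm moves only by the tool play_rows, never from a script. Its argument "increments" is text: rows parted by semicolons, each of 5 numbers parted by spaces: the finger opening in mm, from 0 to 85.4, then the shift along the tool's x, y, z in mm, then the turn about the tool's z in degrees. In form: fingers dx dy dz turn; .... A call has 1 to 10 rows; each row is the pose to reach, as a shift and turn from the pose commanded when the call began, along the tool's axes at that moment; what a row does not reach only later rows make up. A row lasts 1/8 s, in which the tool goes at most 62.5 mm and 10.7 degrees, less where a joint would pass 70% of its speed; a pose out of reach is approached as far as the arm can. A call with a gripper value outside its range is refused whole. The fingers move at their own pace and stop on an object; the grip force is fixed at half the most. Time passes only in rows, so rows that repeat a pose let the fingers close. It gives the time, the measured TCP pose, the force, the opening and the grip force at its end, in the units of the state.
- arm.get_obs(): the state, without advancing time (a new reading comes with each control period).
- imaging.snapshot(name): name is "scene" or "top" or "wrist"; returns a dict with "color" (384x512x3 uint8, red, green, blue), "camera_matrix" (3x3 intrinsics, pixels), "position" and "rotation" of the camera in the world. Camera axes: x right, y down, z forward; pixel columns grow to the right and rows downward; lengths in m; the calibration is good to about 2 mm. A picture is of the moment at which its call begins. There is no depth.
- arm.finish_job(): hands the job in; it is judged then, once.
The state is a dict: "time_s": time; "joint_pos": joint angles; "dq": joint speeds; "joint_efforts": joint torques, N m; "tool_pos": TCP position; "ee_rot": TCP orientation; "ft_force": force on the tool from outside, world axes, zero at the start; "torque": the same for the moment, N m; "finger_gap": opening from 0.0 (shut) to 1.0 (fully open); "grasp_force": force on a finger pad.
Only numpy, scipy, OpenCV 4.12 (cv2) and the standard library are available. Lean on these libraries where they do the work, as an engineer would, in place of code of your own. Each camera call takes 0.05 s, during which the arm holds its last target. There are 200 camera calls.

## Task

The card cryo box stands loose at one end of the aluminium transport tray. With the fingertips, push the tray's sliding partition towards the box, click by click, until its spring plunger drops into the last notch the box allows, so that the box is trapped upright against the end wall with only a few millimetres of play. Push only: do not pinch the partition, lift or crush the box, or disturb the timer in the other bay and the things standing round the tray; then draw the hand clear.

Things in the scene. Friction and masses are not known exactly. Their poses are not given: they have to be found in the camera images.
- tray: Aluminium transport tray, fixed to the table, 369 (y) x 122 (x) mm inside. Origin: centre of its underside on the table; z up. Floor top at z = 7 mm, end walls' inner faces at y = +-184.5 mm, walls and side bars 42 mm high. The bar on the -x side (nearest the robot) has 7 notches, 10 mm wide, at y = 0, +-36.5, +-73 and +-109.5 mm; a box home against its end wall leaves 2.5 mm of play at 73.
- partition (a joint): Partition's position along the tray's y axis in m: 0 = middle of the tray, positive towards the +y end; right notch +0.073 with the box at the +y end, -0.073 at the -y end. Friction about 1.2 N plus about 2 N for the box; leaving a notch takes about 6 to 8 N; within about 3 mm of a notch's middle the plunger draws the partition in by itself, so the push felt falls to nothing.
- partition_mid (a point): Middle of the partition's top edge, 70 mm above the table. The partition is a white upright plate across the tray, 118 mm wide (x), 10 mm thick (y; faces 5 mm either side of this point), 8 to 70 mm above the table. Its shoes on the side bars reach 77 mm either side of the middle, 40 mm long in y, 61 mm high. Axes as the tray's.
- plunger (a joint): Spring plunger with roller and small black knob on the partition's -x shoe (knob top about 83 mm above the table): how far it has dropped, in m. about 0.0005 = riding on top of the bar, about 0.0033 = seated in a notch. It drops by itself.
- cryobox: White card cryo box with lid, 104 x 104 x 52 mm, about 0.3 kg, loose on the tray's floor at the +y or the -y end, 12 to 33 mm from its end wall. Origin: centre of its underside; z up.
- timer: Bench timer, 66 x 66 x 19 mm, lying on the tray's floor in the bay the box is not in. Origin: centre of its underside.
- amber_bottle: Amber bottle, 50 mm across, 89 mm high, standing on the table beyond the tray. Origin: centre of its underside.
- vial_1: Small vial with black cap, 22 mm across, 66 mm high, standing on the table on the robot's side of the tray. Origin: centre of its underside.
- vial_2: A second vial like it.
- marker: Felt marker, 133 mm long, 16 mm thick, lying on the table on the robot's side of the tray. Origin: on its underside, 67 mm from either end.
Things that resemble listed ones, but are neither listed nor needed, are in the scene too. Leave any blue look-alike of the cryobox alone.

How it is judged:
By the outcome, as a careful person would: the job done as asked, in the order asked, and still so for the second after the job is handed in, with the robot touching nothing.
It also fails if it takes over 38 s, if anything falls off the work surface, if the arm or the gripper's body presses on something with over 40 N, if the wrist force passes 120 N, or if a joint passes its speed limit or range.

## Working session

There is one attempt and no reset: what is moved stays moved. The work goes in short steps, Python scripts to look and compute and a tool call to move; the robot and the scene stay as the last step left them, time stands still between calls to the robot, and variables do not carry over. Pictures are saved under pics/ and viewed, at most 10 in all, crops included, and the job is handed in when it is done.

Besides the shell and the picture viewer there is one more tool, called after ">>>" by a JSON object that holds its "method" and its "body". play_rows: Moves the arm, as the interface text tells. Its arguments: {"type":"object","properties":{"increments":{"type":"string"}},"required":["increments"]}

```bash
mkdir -p pics
cat > h.py <<'E'
import cv2,numpy as np
from bench import arm,imaging
def snap(n,f=None):
    s=imaging.snapshot(n)
    if f: cv2.imwrite('pics/'+f,s['color'][:,:,::-1])
    return s
def cast(s,u,v,z):
    d=np.array(s['rotation'])@np.linalg.solve(np.array(s['camera_matrix']),[u,v,1.]); p=np.array(s['position'])
    return p+d*(z-p[2])/d[2]
E
python3 - <<'E'
from h import *
import pickle
a=snap('top');b=snap('scene');pickle.dump((a,b),open('v.pkl','wb'))
for n,s in(('top',a),('scene',b)):
    cv2.imwrite(f'pics/{n}.png',cv2.resize(s['color'][:,:,::-1],(800,600)));print(n,np.round(s['position'],3),np.round(s['rotation'],3).tolist(),np.round(s['camera_matrix'],1).tolist())
o=arm.get_obs();print(np.round(o['ee_rot'],3),o['tool_pos'],o['time_s'],o['ft_force'])
E
```

```text
top [0.46  0.183 1.022] [[0.006, -0.997, 0.081], [-1.0, -0.006, 0.005], [-0.004, -0.081, -0.997]] [[468.4, 0.0, 260.4], [0.0, 468.4, 192.9], [0.0, 0.0, 1.0]]
scene [0.096 1.161 0.634] [[-0.91, -0.183, 0.373], [-0.415, 0.422, -0.806], [-0.01, -0.888, -0.46]] [[469.3, 0.0, 258.7], [0.0, 469.3, 190.0], [0.0, 0.0, 1.0]]
[[-0.897  0.442 -0.   ]
 [ 0.442  0.897 -0.001]
 [-0.    -0.001 -1.   ]] [0.27613139 0.56034959 0.23074403] 0.1 [-0.45648151 -0.30143192 -0.35054858]
```

View pics/top.png

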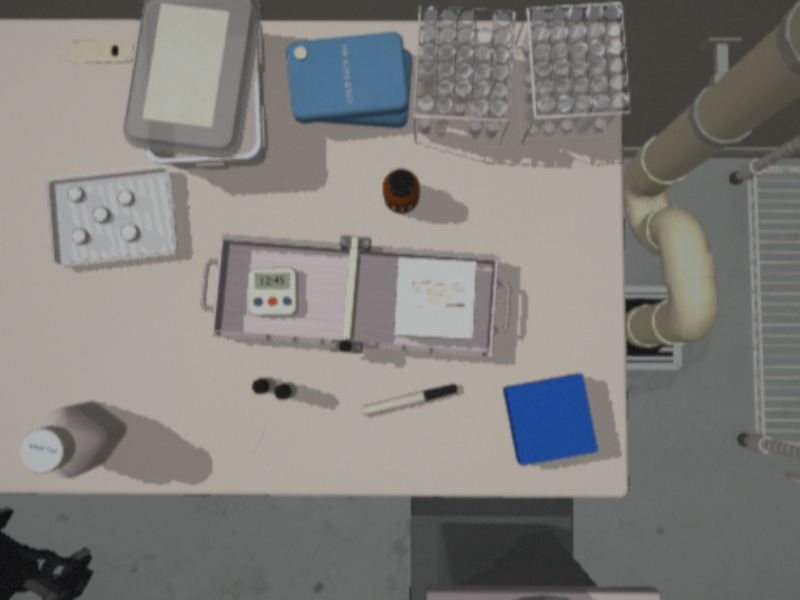

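View pics/scene.png

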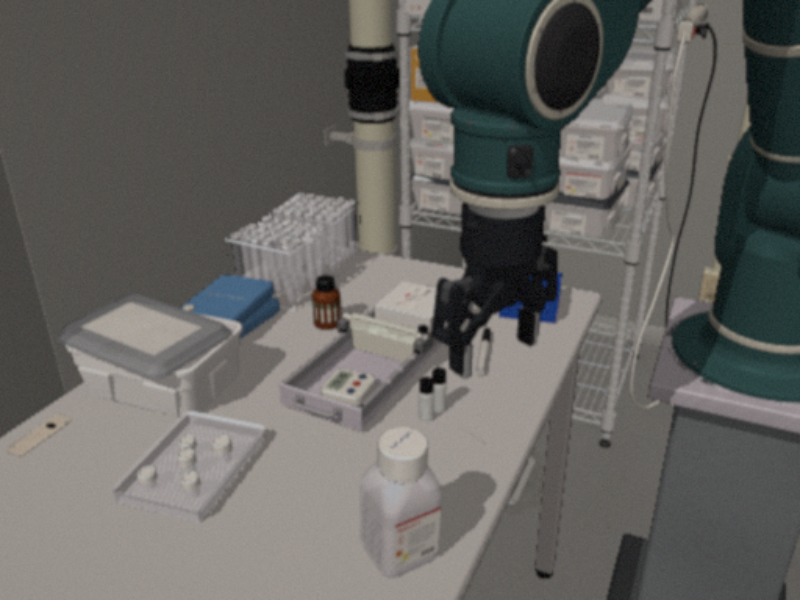

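The cryo box candidates are the white lidded box in the tray, at about (435,298) of 800x600, and the blue one on the table at (550,420). The white one in the tray's −y end fits the description, so I push towards −y. The partition is at about (351,293), and the timer is in the +y bay at (272,290). Next I'll take an enlarged crop and measure.

Run:
```python
from h import *
import pickle
a,b=pickle.load(open('v.pkl','rb'))
c=a['color'][140:240,130:330]
cv2.imwrite('pics/crop.png',cv2.resize(c[:,:,::-1],(800,400),interpolation=cv2.INTER_CUBIC))
h=cv2.cvtColor(a['color'],cv2.COLOR_RGB2HSV)
print(a['color'][170,224],a['color'][190,225],a['color'][190,210],a['color'][200,290],a['color'][165,200])
```

```text
[180 184 170] [170 173 159] [174 164 168] [180 184 182] [177 167 169]
```

View pics/crop.png

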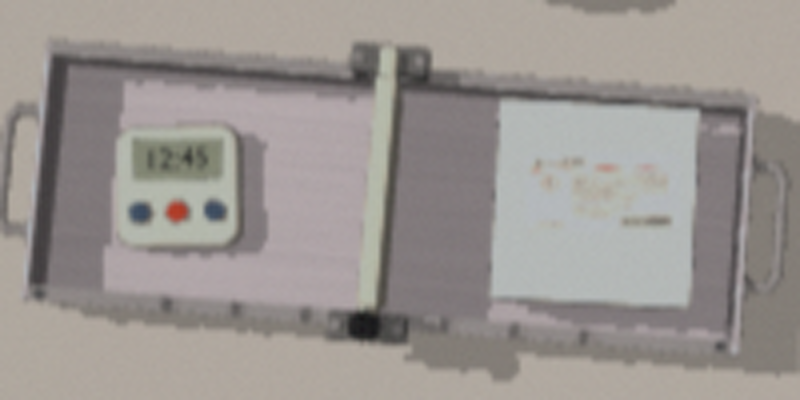

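Run:
```python
from h import *
import pickle
a,b=pickle.load(open('v.pkl','rb'))
def P(cu,cv,z): return cast(a,130+(cu+.5)/4-.5,140+(cv+.5)/4-.5,z)
C=[P(*c,.042) for c in((52,43),(752,100),(735,347),(28,295))]
for p in C: print(np.round(p,4))
t=np.mean(C,0); yd=(C[0]+C[3]-C[1]-C[2])[:2]; yd/=np.linalg.norm(yd); xd=np.array([yd[1],-yd[0]])
print('centre',t,'yaw',np.degrees(np.arctan2(-yd[0],yd[1])), 'L',np.linalg.norm(C[0]-C[1]),np.linalg.norm(C[0]-C[3]))
loc=lambda p:np.round([(p[:2]-t[:2])@xd,(p[:2]-t[:2])@yd],4)
for n,c in dict(n1=(165,304,.042),n7=(583,337,.042),pTop=(387,70,.070),pBot=(369,305,.070),knob=(363,325,.083),box1=(500,98,.059),box2=(698,108,.059),box3=(690,305,.059),box4=(491,298,.059),timer=(180,187,.026)).items():
    p=P(*c);print(n,np.round(p,4),loc(p))
for n,u,v,z in(('bottle',402,180,.089),('v1',261,386,.066),('v2',284,391,.066),('m1',365,411,.01),('m2',458,388,.01)):
    p=cast(a,u*.64,v*.64,z);print(n,np.round(p,4),loc(p))
mid=(P(387,70,.07)+P(369,305,.07))/2;print('mid',mid,loc(mid))
```

```text
[0.6286 0.4373 0.042 ]
[0.6003 0.0671 0.042 ]
[0.4703 0.0764 0.042 ]
[0.4952 0.4463 0.042 ]
centre [0.54859434 0.25678202 0.042     ] yaw -4.106721530325538 L 0.3712641199751978 0.13370606489244216
n1 [0.4909 0.3744 0.042 ] [-0.066   0.1132]
n7 [0.4751 0.1557 0.042 ] [-0.0661 -0.1061]
pTop [0.6107 0.2575 0.07  ] [0.0619 0.0052]
pBot [0.4902 0.2652 0.07  ] [-0.0589  0.0042]
knob [0.4797 0.267  0.083 ] [-0.0694  0.0052]
box1 [0.5981 0.1996 0.059 ] [ 0.0535 -0.0534]
box2 [0.5935 0.0971 0.059 ] [ 0.0562 -0.1561]
box3 [0.4915 0.1013 0.059 ] [-0.0458 -0.1592]
box4 [0.4945 0.2035 0.059 ] [-0.0501 -0.057 ]
timer [0.5539 0.3709 0.026 ] [-0.0028  0.1142]
bottle [0.6938 0.1945 0.089 ] [ 0.1493 -0.0518]
v1 [0.4264 0.3761 0.066 ] [-0.1305  0.1103]
v2 [0.4201 0.3461 0.066 ] [-0.1345  0.0799]
m1 [0.3913 0.244  0.01  ] [-0.156 -0.024]
m2 [0.4234 0.1165 0.01  ] [-0.1148 -0.1488]
mid [0.55044185 0.2613855  0.07      ] [0.0015 0.0047]
```

The crop shows the white card box at crop px (500–698, 98–305). It is 104 mm across by measurement, with a gap of about 22 mm to the −y wall. The partition sits in the middle notch, and the right notch is −0.073. I'll move above the +y side of the partition with the fingers shut.

>>> {"method": "play_rows", "body": {"increments": "0 -40 -13 0 8; 0 -86 -27 0 17; 0 -132 -41 0 25; 0 -178 -56 0 34; 0 -224 -70 0 42; 0 -270 -85 0 51; 0 -316 -99 0 60; 0 -365 -114 0 68; 0 -365 -114 0 68; 0 -365 -114 0 68"}}

```text
time_s: 1.35
tool_pos: [0.5528, 0.2974, 0.2308]
ee_rot: [[0.073, 0.997, -0.001], [0.997, -0.073, -0.0], [-0.0, -0.001, -1.0]]
ft_force: [0.1, 0.4, -0.0]
finger_gap: 0.002
grasp_force: 0.0
```

Run:
```python
from h import *
s=snap('wrist');cv2.imwrite('pics/w.png',cv2.resize(s['color'][:,:,::-1],(800,600)))
o=arm.get_obs();print(np.round(o['ee_rot'],3),o['tool_pos'],o['time_s'],o['ft_force'],o['finger_gap'])
```

```text
[[ 0.072  0.997 -0.001]
 [ 0.997 -0.072  0.   ]
 [ 0.    -0.001 -1.   ]] [0.55248067 0.29796991 0.23096796] 1.4 [-0.7249707   0.10922823  0.22282961] 0.0005109964256814061
```

View pics/w.png

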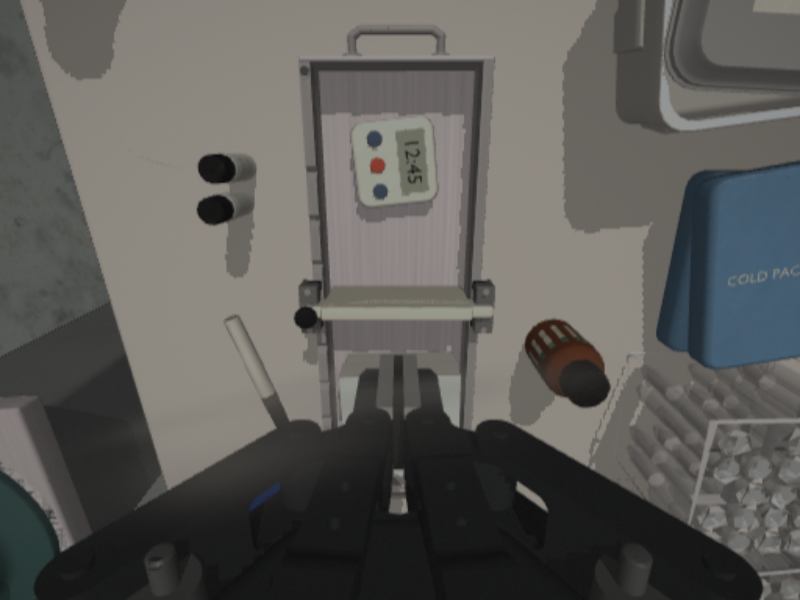

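The wrist view shows the hand square to the tray, with the partition's top edge at (397,312), the timer at (393,160) and the knob at (306,318). I'll check the gap with it.

Run:
```python
from h import *
import cv2
s=snap('wrist')
g=s['color'][175:220,250].astype(int)
for i in range(20): print(175+i,g[i])
for n,u,v,z in (('topL',325,312,.07),('topR',470,311,.07),('wallTopEnd',397,60,.042),('timerlow',395,205,.026),('knob',306,317,.083)): print(n,np.round(cast(s,u*.64,v*.64,z),4))
```

```text
175 [141 134 133]
176 [141 133 133]
177 [141 134 133]
178 [140 133 133]
179 [140 133 132]
180 [141 134 132]
181 [141 133 132]
182 [140 133 132]
183 [122 117 112]
184 [106 103  93]
185 [106 103  94]
186 [107 104  94]
187 [107 104  94]
188 [107 104  94]
189 [107 104  94]
190 [107 104  94]
191 [106 103  94]
192 [106 102  93]
193 [107 104  94]
194 [108 105  95]
topL [0.4938 0.2664 0.07  ]
topR [0.6055 0.2593 0.07  ]
wallTopEnd [0.562  0.4407 0.042 ]
timerlow [0.5531 0.3389 0.026 ]
knob [0.482  0.2682 0.083 ]
```

>>> {"method": "play_rows", "body": {"increments": "0 0 0 40 0; 0 0 0 80 0; 0 0 0 120 0; 0 0 0 155 0; 0 0 0 175 0; 0 0 0 186 0; 0 0 0 186 0"}}

```text
time_s: 2.33
tool_pos: [0.5533, 0.2972, 0.0454]
ee_rot: [[0.073, 0.997, -0.0], [0.997, -0.073, -0.0], [-0.0, -0.0, -1.0]]
ft_force: [0.2, -0.2, 1.0]
finger_gap: 0.0
grasp_force: 0.0
```

>>> {"method": "play_rows", "body": {"increments": "0 -4 0 0 0; 0 -8 0 0 0; 0 -12 0 0 0; 0 -14 0 0 0; 0 -16 0 0 0; 0 -16 0 0 0"}}

```text
time_s: 3.08
tool_pos: [0.5521, 0.281, 0.0453]
ee_rot: [[0.074, 0.997, -0.0], [0.997, -0.074, -0.0], [-0.0, 0.0, -1.0]]
ft_force: [-0.7, -0.2, -0.6]
finger_gap: 0.002
grasp_force: 0.0
```

>>> {"method": "play_rows", "body": {"increments": "0 -1 0 0 0; 0 -2 0 0 0; 0 -3 0 0 0; 0 -4 0 0 0; 0 -4 0 0 0"}}

```text
time_s: 3.7
tool_pos: [0.5518, 0.277, 0.0453]
ee_rot: [[0.074, 0.997, 0.0], [0.997, -0.074, -0.0], [-0.0, 0.0, -1.0]]
ft_force: [0.7, -0.2, 0.3]
finger_gap: 0.003
grasp_force: 0.0
```

>>> {"method": "play_rows", "body": {"increments": "0 -1 0 0 0; 0 -2 0 0 0; 0 -2 0 0 0"}}

```text
time_s: 4.08
tool_pos: [0.5516, 0.275, 0.0453]
ee_rot: [[0.074, 0.997, -0.0], [0.997, -0.074, -0.0], [-0.0, 0.0, -1.0]]
ft_force: [0.2, 0.3, -0.7]
finger_gap: 0.0
grasp_force: 0.0
```

>>> {"method": "play_rows", "body": {"increments": "0 -1 0 0 0; 0 -2 0 0 0; 0 -2 0 0 0"}}

```text
time_s: 4.45
tool_pos: [0.5515, 0.2731, 0.0453]
ee_rot: [[0.074, 0.997, 0.0], [0.997, -0.074, -0.0], [-0.0, 0.0, -1.0]]
ft_force: [1.0, -1.0, -0.1]
finger_gap: 0.002
grasp_force: 0.0
```

>>> {"method": "play_rows", "body": {"increments": "0 -1 0 0 0; 0 -2 0 0 0; 0 -2 0 0 0"}}

```text
time_s: 4.82
tool_pos: [0.5514, 0.2722, 0.0454]
ee_rot: [[0.073, 0.997, 0.001], [0.997, -0.073, 0.001], [0.001, 0.0, -1.0]]
ft_force: [1.8, 5.8, -2.4]
finger_gap: -0.002
grasp_force: 3.2
```

>>> {"method": "play_rows", "body": {"increments": "0 -1 0 0 0; 0 -2 0 0 0; 0 -4 0 0 0; 0 -6 0 0 0; 0 -8 0 0 0; 0 -10 0 0 0; 0 -13 0 0 0; 0 -16 0 0 0; 0 -18 0 0 0; 0 -20 0 0 0"}}

```text
time_s: 6.08
tool_pos: [0.5498, 0.251, 0.0453]
ee_rot: [[0.074, 0.997, -0.0], [0.997, -0.074, -0.0], [-0.0, -0.0, -1.0]]
ft_force: [0.7, 1.6, 0.3]
finger_gap: -0.0
grasp_force: 1.3
```

>>> {"method": "play_rows", "body": {"increments": "0 -2 0 0 0; 0 -4 0 0 0; 0 -6 0 0 0; 0 -8 0 0 0; 0 -10 0 0 0; 0 -10 0 0 0"}}

```text
time_s: 6.82
tool_pos: [0.549, 0.2406, 0.0452]
ee_rot: [[0.074, 0.997, -0.0], [0.997, -0.074, -0.001], [-0.001, -0.0, -1.0]]
ft_force: [0.4, -0.1, 0.1]
finger_gap: 0.002
grasp_force: 0.0
```

>>> {"method": "play_rows", "body": {"increments": "0 -1 0 0 0; 0 -2 0 0 0; 0 -2 0 0 0"}}

```text
time_s: 7.2
tool_pos: [0.549, 0.2391, 0.0453]
ee_rot: [[0.074, 0.997, -0.0], [0.997, -0.074, -0.0], [-0.0, -0.0, -1.0]]
ft_force: [0.7, -0.4, -1.1]
finger_gap: -0.001
grasp_force: 0.0
```

>>> {"method": "play_rows", "body": {"increments": "0 -1 0 0 0; 0 -2 0 0 0; 0 -2 0 0 0"}}

```text
time_s: 7.58
tool_pos: [0.5488, 0.2371, 0.0453]
ee_rot: [[0.074, 0.997, -0.0], [0.997, -0.074, -0.0], [-0.0, -0.0, -1.0]]
ft_force: [-0.2, -0.8, -1.8]
finger_gap: 0.001
grasp_force: 0.0
```

>>> {"method": "play_rows", "body": {"increments": "0 -1 0 0 0; 0 -2 0 0 0; 0 -2 0 0 0"}}

```text
time_s: 7.95
tool_pos: [0.5487, 0.2361, 0.0453]
ee_rot: [[0.073, 0.997, 0.0], [0.997, -0.073, 0.001], [0.001, 0.0, -1.0]]
ft_force: [1.6, 5.3, -1.4]
finger_gap: -0.0
grasp_force: 2.8
```

>>> {"method": "play_rows", "body": {"increments": "0 -1 0 0 0; 0 -2 0 0 0; 0 -4 0 0 0; 0 -6 0 0 0; 0 -8 0 0 0; 0 -10 0 0 0; 0 -12 0 0 0; 0 -14 0 0 0; 0 -16 0 0 0; 0 -18 0 0 0"}}

```text
time_s: 9.2
tool_pos: [0.5474, 0.2172, 0.0453]
ee_rot: [[0.074, 0.997, 0.0], [0.997, -0.074, 0.0], [0.0, 0.0, -1.0]]
ft_force: [0.1, 4.5, 0.0]
finger_gap: 0.001
grasp_force: 2.2
```

>>> {"method": "play_rows", "body": {"increments": "0 -2 0 0 0; 0 -4 0 0 0; 0 -6 0 0 0; 0 -8 0 0 0; 0 -10 0 0 0; 0 -11 0 0 0; 0 -11 0 0 0"}}

```text
time_s: 10.07
tool_pos: [0.5465, 0.2058, 0.0453]
ee_rot: [[0.074, 0.997, -0.0], [0.997, -0.074, -0.001], [-0.001, -0.0, -1.0]]
ft_force: [0.6, 0.2, 0.3]
finger_gap: 0.002
grasp_force: 0.5
```

>>> {"method": "play_rows", "body": {"increments": "0 -1 0 0 0; 0 -1 0 0 0; 0 -1 0 0 0"}}

```text
time_s: 10.45
tool_pos: [0.5464, 0.205, 0.0452]
ee_rot: [[0.074, 0.997, -0.0], [0.997, -0.074, -0.0], [-0.0, -0.0, -1.0]]
ft_force: [0.0, 0.9, 0.4]
finger_gap: -0.001
grasp_force: 0.2
```

>>> {"method": "play_rows", "body": {"increments": "0 -1 0 0 0; 0 -1 0 0 0; 0 -1 0 0 0"}}

```text
time_s: 10.82
tool_pos: [0.5463, 0.2041, 0.0452]
ee_rot: [[0.074, 0.997, -0.0], [0.997, -0.074, -0.0], [-0.0, -0.0, -1.0]]
ft_force: [0.6, 0.1, 0.7]
finger_gap: -0.0
grasp_force: 0.0
```

>>> {"method": "play_rows", "body": {"increments": "0 -1 0 0 0; 0 -1 0 0 0; 0 -1 0 0 0"}}

```text
time_s: 11.2
tool_pos: [0.5463, 0.2033, 0.0453]
ee_rot: [[0.074, 0.997, -0.0], [0.997, -0.074, -0.0], [-0.0, -0.0, -1.0]]
ft_force: [0.5, -0.1, 0.3]
finger_gap: 0.001
grasp_force: 0.0
```

>>> {"method": "play_rows", "body": {"increments": "0 -1 0 0 0; 0 -1 0 0 0; 0 -1 0 0 0"}}

```text
time_s: 11.58
tool_pos: [0.5462, 0.2023, 0.0453]
ee_rot: [[0.074, 0.997, -0.0], [0.997, -0.074, -0.0], [-0.0, -0.0, -1.0]]
ft_force: [-0.3, -0.1, -0.2]
finger_gap: 0.001
grasp_force: 0.0
```

>>> {"method": "play_rows", "body": {"increments": "0 -1 0 0 0; 0 -1 0 0 0; 0 -1 0 0 0"}}

```text
time_s: 11.95
tool_pos: [0.5462, 0.2012, 0.0453]
ee_rot: [[0.074, 0.997, -0.0], [0.997, -0.074, -0.0], [-0.0, -0.0, -1.0]]
ft_force: [-0.1, 0.2, -0.5]
finger_gap: 0.002
grasp_force: 0.0
```

Zero force over the last 3 mm, so the partition has been drawn in. I'll confirm with light contact at about 0.1997.

>>> {"method": "play_rows", "body": {"increments": "0 -1 0 0 0; 0 -1 0 0 0; 0 -1 0 0 0"}}

```text
time_s: 12.32
tool_pos: [0.5461, 0.2003, 0.0453]
ee_rot: [[0.074, 0.997, 0.0], [0.997, -0.074, -0.0], [-0.0, 0.0, -1.0]]
ft_force: [-0.7, 0.9, -0.3]
finger_gap: -0.002
grasp_force: 0.3
```

>>> {"method": "play_rows", "body": {"increments": "0 -1 0 0 0; 0 -1 0 0 0; 0 -1 0 0 0"}}

```text
time_s: 12.7
tool_pos: [0.5461, 0.1999, 0.0453]
ee_rot: [[0.073, 0.997, 0.0], [0.997, -0.073, 0.001], [0.001, 0.0, -1.0]]
ft_force: [0.2, 5.0, -1.3]
finger_gap: 0.001
grasp_force: 2.7
```

There is a firm stop at 0.1999 and 0.1997 was predicted, so the plunger is seated. I'll draw the hand clear.

>>> {"method": "play_rows", "body": {"increments": "0 4 0 0 0; 0 12 0 0 0; 0 22 0 0 0; 0 25 0 -10 0; 0 25 0 -40 0; 0 25 0 -90 0; 0 25 0 -140 0; 0 25 0 -185 0; 0 25 0 -185 0"}}

```text
time_s: 13.82
tool_pos: [0.5493, 0.2247, 0.2344]
ee_rot: [[0.074, 0.997, 0.005], [0.997, -0.074, 0.003], [0.003, 0.005, -1.0]]
ft_force: [0.2, -0.8, -1.6]
finger_gap: 0.001
grasp_force: 0.0
```

>>> {"method": "play_rows", "body": {"increments": "0 40 -40 0 0; 0 80 -80 0 0; 0 120 -120 0 0; 0 160 -160 0 0; 0 200 -200 0 0; 0 200 -200 0 0; 0 200 -200 0 0"}}

```text
time_s: 14.7
tool_pos: [0.3634, 0.4379, 0.2299]
ee_rot: [[0.074, 0.997, -0.0], [0.997, -0.074, -0.001], [-0.001, -0.0, -1.0]]
ft_force: [0.3, -0.2, -0.2]
finger_gap: 0.001
grasp_force: 0.0
```

Run:
```python
from h import *
a=snap('top')
cv2.imwrite('pics/end.png',cv2.resize(a['color'][110:290,100:380][:,:,::-1],(800,514),interpolation=cv2.INTER_CUBIC))
```

```text
(no output)
```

View pics/end.png

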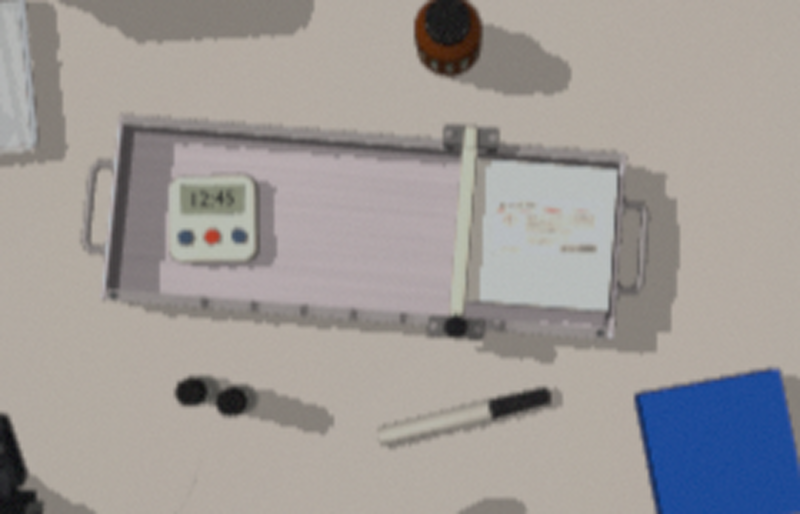

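The partition (465,220) sits in the sixth notch, with five free notches on its left and one on its right, which is −0.073. The box (550,235) is upright against the end wall, and everything else is where it was.

```bash
python3 -c "
from bench import arm
print(arm.finish_job())"
```

```text
the job is handed in; nothing more can be done
None
```

The partition was pushed two clicks into the −73 mm notch, the cryo box is trapped upright against the −y end wall, the hand is clear, and the job was handed in at about 15 s.

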